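Unlock the dial padlock in its nest and hold it up open

ROBOT

A 6-joint arm with a two-finger parallel gripper is mounted at the origin on the work surface. World frame = base frame: x ahead of the robot, y to its left, z up, the work surface at z = 0. Lengths are in mm, angles in rad, forces in N, time in s.
With the tool pointing down it reaches from about 400 to 925 mm from the base axis. Payload 12.5 kg.
Tool frame: the origin (TCP) lies midway between the tips of the shut fingers; the grasp point (between the pads) lies 19 mm behind it; y points along the fingers, x is the direction in which the jaws open and shut, and the axes are right-handed (so a half turn about y gives the same grasp; the last joint's range is limited). The gripper opens to 95 mm and grips with 3 to 60 N. Pads are 20 mm wide; open, the fingers measure 119 mm over their backs; the gripper's body (75 mm by 180 mm) begins 59 mm behind the grasp point.
Start: joints at [1.042, 0.491, 1.559, -0, 1.092, -0.106], TCP at [256.433, 569.99, 214.661] pointing down, gripper open.
Joint ranges: [-3.1, 3.1], [-0.84, 2.19], [0.05, 2.79], [-1.13, 4.28], [0.06, 2.93], [-2.69, 2.69]. Speed limits (rad/s): [2.22, 2.22, 2.79, 3.14, 3.14, 3.14].

INTERFACE

Orientations are given as [roll, pitch, yaw] about the fixed x, y, z axes, in that order (R = Rz(yaw) Ry(pitch) Rx(roll)).
In Python, from cell import env, vision, job gives the robot as it stands.
- The arm moves only by the shell command python3 -m crank 'ROWS' [OPENING]. ROWS is JSON, a list of rows, each a list of 6 numbers: the shift along the tool's x, y, z in mm, then the turn, a rotation vector about the tool's x, y, z in degrees. In form: [[x, y, z, rx, ry, rz], ...]. A call has 1 to 5 rows; each row is the pose to reach, as a shift and turn from the pose measured when the call began, along the tool's axes at that moment; what a row does not reach only later rows make up. A row lasts 1/10 s, in which the tool goes at most 50 mm and 8.59 degrees, less where a joint would pass 70% of its speed; a pose out of reach is approached as far as the arm can. A call with a gripper value outside its range is refused whole. OPENING is the opening, from 0 (shut) to 1 (fully open), set as the call begins (- or left out, the last holds). The fingers move at their own pace and stop on an object; the grip force is fixed at half the most. Time passes only in rows, so rows that repeat a pose let the fingers close. It gives the time, the measured TCP pose, the force and the opening at its end, in the units of the state.
- env.state(): the state, without advancing time (a new reading comes with each control period).
- vision.read_camera(name): name is "side" or "top"; returns (picture, depth): 384x512x3 uint8, blue, green, red; 384x512 float32, mm along the optical axis (not along the pixel's ray), 0 where there is no reading.
- vision.calibration(name): a dict with "vertical_fov" (degrees; the focal length in pixels is half the picture's height over the tangent of half this angle, whatever the lens; pixels are square), "cx", "cy" (the principal point, pixels), "pose" (4x4, takes a point from camera to world coordinates). Camera axes: x right, y down, z forward; pixel columns grow to the right and rows downward; lengths in mm; the calibration is good to about 2 mm. A picture is of the moment at which its call begins. calibration takes no time and is no camera call.
- job.job_done(): hands the job in, once; it reports no verdict.
The state is a dict: "t": time; "joints": joint angles; "qvel": joint speeds; "tau": joint torques, N m; "eef_pos": TCP position; "tcp_rot": TCP orientation; "ft_force": force on the tool from outside, world axes, zero at the start; "moment": the same for the moment, N m; "opening": opening from 0.0 (shut) to 1.0 (fully open).
Only numpy, scipy, OpenCV 4.12 (cv2) and the standard library are available. Lean on these libraries where they do the work, as an engineer would, in place of code of your own. Each camera call takes 0.05 s, during which the arm holds its last target.

TASK

Slide the nest's keeper by its grip to its end stop, off the brass padlock, then turn the padlock's dial, feeling its clicks, until its nose points at the raised pip beside the shackle, then pull the shackle fully open with the padlock still in its nest. Lift the padlock out by its shackle and present it: finish while holding it open, still and about level, dial up, at least 13 cm above the bench and clear of everything else. Leave the other things on the bench where they are.

Things in the scene. Friction and masses are not known exactly. Their poses are not given: they have to be found in the camera images.
- nest: Fixed aluminium nest; origin at bench height under the middle of the padlock's seat, which is 25 mm up; x runs from the shackle side to the rail side. Front posts (y +-27 to +-37, x -30 to -36, top 46 mm), side walls (41 mm high) and rear stop (39 mm) hold the padlock with 1.5 mm of play. At x = +62 mm a rail 24 mm wide, 42 mm high runs along y from -39 to +90 mm, end stop at its +y end (52 mm high).
- keeper (a joint): Sliding keeper on the nest's rail, in m: 0 to 0.076 (end stop), growing towards the nest's +y; starts between 0 and 0.015. A 24 mm wide tongue reaches over the padlock's rear edge and bars it from being lifted; it is clear of the padlock above 0.055. About 2 N moves it and it stays where it is left.
- keeper_grip (a point): Centre of the keeper's grip, an upright black post 20 mm (nest x) by 16 mm (nest y) by 30 mm high, its top 88 mm and its foot 58 mm above the bench. Moves with the keeper along the nest's y. Fingers closing along the nest's y are clear of the dial.
- padlock: Loose brass padlock lying face up in the nest, about 0.3 kg, body 56 (x) by 60 (y) by 26 mm; origin at the centre of the body's underside, z up through the dial, the shackle leaves towards its -x. Its axes start parallel to the nest's. A raised pip on its face at x = -24 mm marks the open setting.
- padlock_center (a point): Centre of the padlock's body, 13 mm above its underside; starts 38 mm above the bench.
- dial (a joint): Angle of the padlock's dial in rad, 0 when its nose points at the pip (towards the shackle), growing anticlockwise seen from above; starts at 1.05, 1.57 or 2.09, so turn it clockwise. Clicks (about 0.05 N m) every 30 degrees, one of them at 0; it settles into the nearest. Only with the dial within about 0.1 rad of 0 does the shackle come out.
- dial_grip (a point): On the dial's axis, half-way up its grip bar, 39.6 mm above the padlock's underside. Bar 26 mm long (along this point's x), 12 mm thick (y), 17 mm high, its top 48.6 mm above the underside, on a disc 40 mm across with its top at 31.6 mm. A 4 mm wide nose stands at the bar's -x end: this point's -x is where the nose points.
- shackle (a joint): How far the shackle is pulled out of the padlock, in m: 0 shut, 0.018 fully open, towards the padlock's -x. About 3 N moves it when the dial is at the pip, and it stays where it is left; otherwise it is blocked after 1.5 mm.
- shackle_grip (a point): Midway between the two parallel legs of the steel U-shaped shackle, 60 mm from the padlock's centre (shut), at the bars' centre height (38 mm above the bench). Bars 9 mm thick, 47 mm over the outsides of the legs (along y), straight from 28 to 64 mm from the padlock's centre, bow's end at 88 mm. Only bench below, so fingers can close on both legs from outside, from above.
- pliers: Bystander: pliers, 130 mm long.
- hammer: Bystander: hammer.
- wrench: Bystander: wrench.
- plate: Bystander: steel plate 90 by 55 by 4 mm.
- bench_block: Bystander: steel bench block 60 by 60 by 22 mm.
- keyed_padlock: Bystander: smaller steel padlock with a keyhole and no dial, 34 by 40 by 20 mm, shackle of 24 mm.
- stone_dish: Bystander: low white dish, 72 mm across, 28 mm high.
Things that resemble listed ones, but are neither listed nor needed, are in the scene too. Leave any green or orange look-alike of the nest alone. Leave any green look-alike of the padlock alone.

How it is judged (in metres and radians):
On the way, in this order (a step that is already met when the one before it is completed fails the run):
1. the keeper's grip is slid to its end stop, with the padlock still in the nest (value of joint keeper above 0.071 m and height (world z) of padlock_center below 0.048 m), for 0.2 s.
2. the dial's nose points at the pip (value of joint dial between -0.13 and 0.13 rad and value of joint shackle below 0.005 m), for 0.2 s.
3. the shackle is pulled open while the padlock is in the nest (value of joint shackle above 0.0145 m and height (world z) of padlock_center below 0.055 m), for 0.1 s.
At the end, for the whole second after the job is handed in: The padlock is held still (under 30 mm/s) in the fingers, its centre at least 115 mm above the bench, dial up and level within 0.35 rad, touching neither nest nor bystanders; shackle at least 13.5 mm out, dial within 0.2 rad of the pip, keeper at least 65 mm along (value of joint keeper above 0.065 m and value of joint dial between -0.2 and 0.2 rad and value of joint shackle above 0.0135 m and height (world z) of padlock_center above 0.115 m and angle between padlock's own z axis and vertical below 0.35 rad and linear speed of padlock below 0.03 m/s and contact force between padlock and the fingers above 2 N and contact force between padlock and nest below 0.1 N and contact force between padlock and pliers below 0.1 N and contact force between padlock and hammer below 0.1 N and contact force between padlock and wrench below 0.1 N and contact force between padlock and plate below 0.1 N and contact force between padlock and bench_block below 0.1 N and contact force between padlock and keyed_padlock below 0.1 N and contact force between padlock and stone_dish below 0.1 N); the arm keeps its last pose, push and grip.
It fails at once if another thing on the bench is pushed more than 30 mm (distance of any of pliers, hammer, wrench, plate, bench_block, keyed_padlock, stone_dish from where it was at the start of the episode above 0.03 m).
It also fails if it takes over 72 s, if anything falls off the work surface, if the arm or the gripper's body presses on something with over 40 N, if the wrist force passes 120 N, or if a joint passes its speed limit or range.

## Working session

There is one attempt and no reset: what is moved stays moved. The work goes in short steps, Python scripts to look and compute and a shell command to move; the robot and the scene stay as the last step left them, time stands still between calls to the robot, and variables do not carry over. Pictures are saved under pics/ and viewed, and the job is handed in when it is done.

```bash
ls; mkdir -p pics
cat > h.py <<'E'
import numpy as np,cv2
from cell import env,vision,job
def snap(n,tag):
    p,d=vision.read_camera(n); np.savez('pics/%s.npz'%tag,p=p,d=d); cv2.imwrite('pics/%s.png'%tag,p); return p,d
def crop(tag,u0,v0,u1,v1,s):
    p=np.load('pics/%s.npz'%tag)['p'][v0:v1,u0:u1]
    cv2.imwrite('pics/%s_c%d_%d.png'%(tag,u0,v0),cv2.resize(p,None,fx=s,fy=s,interpolation=cv2.INTER_CUBIC))
def w(n,u,v,d):
    c=vision.calibration(n); f=192/np.tan(np.radians(c['vertical_fov'])/2)
    q=np.array([(u-c['cx'])/f*d,(v-c['cy'])/f*d,d,1]); return (np.array(c['pose'])@q)[:3]
def wz(n,u,v,z):
    a=w(n,u,v,0);b=w(n,u,v,1000); t=(z-a[2])/(b[2]-a[2]); return a+t*(b-a)
def px(n,P):
    c=vision.calibration(n); f=192/np.tan(np.radians(c['vertical_fov'])/2)
    q=np.linalg.inv(np.array(c['pose']))@np.append(P,1); return f*q[0]/q[2]+c['cx'],f*q[1]/q[2]+c['cy']
E
python3 - <<'E'
from h import *
print(env.state())
for n in('side','top'):
    snap(n,n+'0');print(vision.calibration(n))
E
```

```text
pics
{'t': 0.0, 'joints': array([ 1.04239051e+00,  4.91549616e-01,  1.55946240e+00,  4.35534981e-06,
        1.09172344e+00, -1.05576678e-01]), 'qvel': array([-0.00075926,  0.00077778,  0.00093091, -0.0001672 , -0.00039359,
        0.00021613]), 'tau': array([ 4.66196871e-04, -6.12649155e+01, -2.58168858e+01,  6.92818500e-02,
        4.83222515e-02, -1.61494731e-04]), 'eef_pos': array([256.2985849 , 569.74994688, 214.06347636]), 'tcp_rot': array([-1.57067206e+00,  1.13603263e-03,  1.14796525e+00]), 'ft_force': array([ 0.22980398, -0.94761075, -0.04901885]), 'moment': array([0.0055247 , 0.04379705, 0.01867402]), 'opening': 1.0033800768545638}
{'vertical_fov': 48.9092444669011, 'cx': 255.0637714508388, 'cy': 181.6737601253392, 'pose': array([[ 9.77980537e-01, -1.27610791e-01,  1.65134962e-01,
         3.73777028e+02],
       [-2.08600383e-01, -6.21692990e-01,  7.54972652e-01,
        -8.85683948e+02],
       [ 6.32059062e-03, -7.72795776e-01, -6.34623304e-01,
         8.53497662e+02],
       [ 0.00000000e+00,  0.00000000e+00,  0.00000000e+00,
         1.00000000e+00]])}
{'vertical_fov': 45.1516730772578, 'cx': 253.1025437145697, 'cy': 190.21765181978387, 'pose': array([[-3.88219396e-02, -9.77256958e-01,  2.08474686e-01,
         2.98699256e+02],
       [-9.99245874e-01,  3.78142093e-02, -8.81864295e-03,
         1.38044640e+00],
       [ 7.34774773e-04, -2.08659827e-01, -9.77988004e-01,
         1.35407967e+03],
       [ 0.00000000e+00,  0.00000000e+00,  0.00000000e+00,
         1.00000000e+00]])}
```

View pics/side0.png

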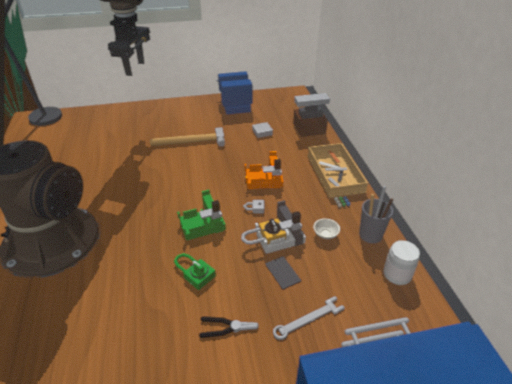

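View pics/top0.png

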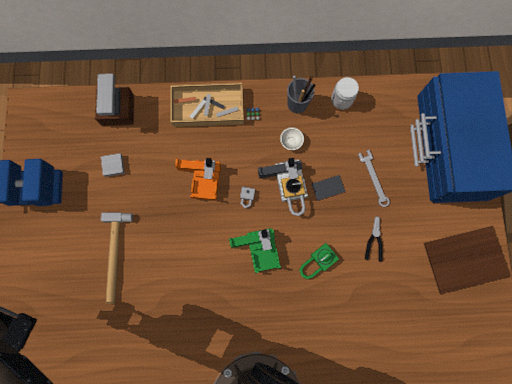

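The aluminium nest with the brass padlock is at top (291,185) and side (275,232). Look-alikes in the top view are the orange nest (205,180), green nest (262,250), green padlock (320,260) and small steel padlock (248,196). I choose the one at (291,185) and will check it in a close crop.

Run:
```python
from h import *
crop('top0',240,140,340,225,8)
crop('side0',230,190,320,260,8)
```

```text
(no output)
```

View pics/top0_c240_140.png

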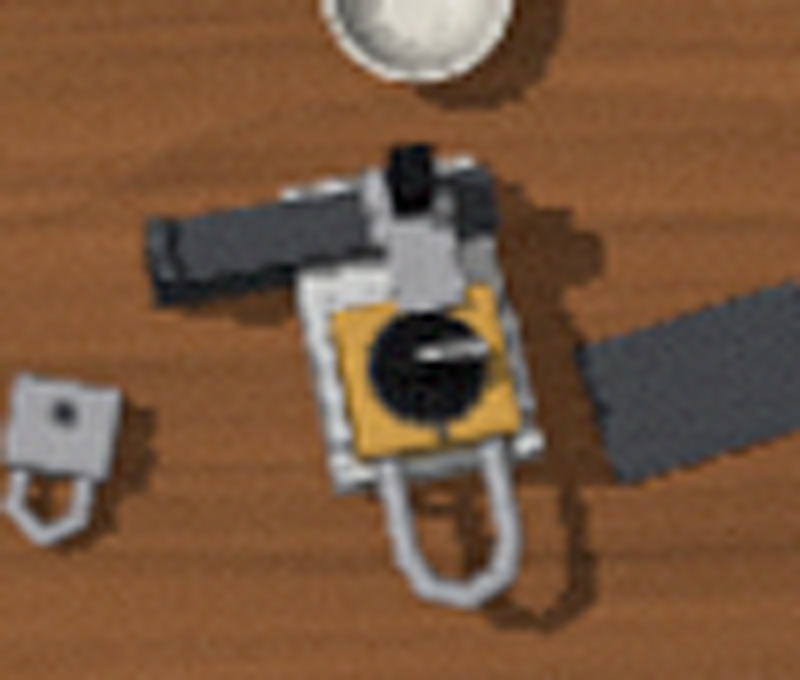

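View pics/side0_c230_190.png

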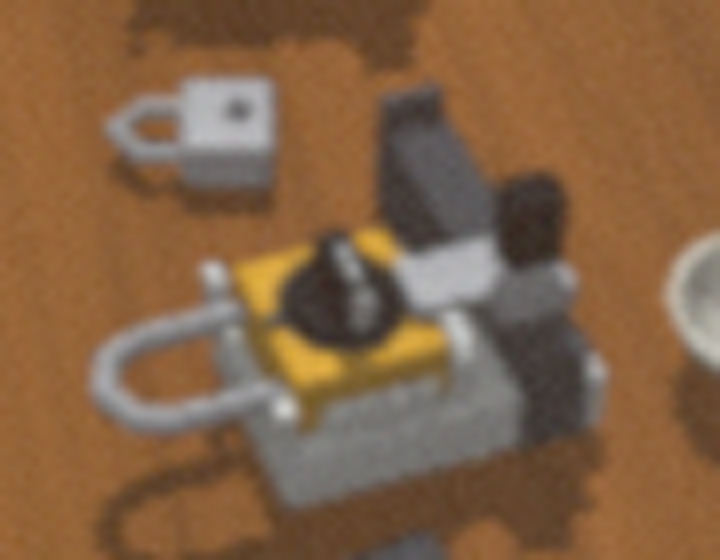

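```bash
cat > fit.py <<'E'
from h import *
from scipy.optimize import least_squares
def un(U,V,u0,v0,s=8): return ((U+.5)/s-.5+u0,(V+.5)/s-.5+v0)
T=[((28,30,51),335,312),((-28,30,51),360,455),((-28,-30,51),520,430),((28,-30,51),490,285),((-88,0,38),463,605)]
S=[((-28,-30,51),298,388),((28,-30,51),450,342),((-28,30,51),235,268),((28,30,51),385,232),((-88,0,38),95,375)]
def N(p,P):
    c,s=np.cos(p[2]),np.sin(p[2]); return np.array([p[0]+c*P[0]-s*P[1],p[1]+s*P[0]+c*P[1],P[2]])
def run(use):
    def r(p):
        o=[]
        for n,L,off in (('top',T,(240,140)),('side',S,(230,190))):
            if n in use:
                for P,U,V in L: o+=list(np.array(px(n,N(p,P)))-un(U,V,*off))
        return np.array(o)
    return least_squares(r,[600,-40,0.1],x_scale=[1,1,.01])
if __name__=='__main__':
    for use in(('top',),('side',),('top','side')):
        f=run(use);print(use,f.x.round(3),f.fun.round(1))
    p=f.x
    for n,c in(('top',(240,140)),('side',(230,190))):
        im=cv2.imread('pics/%s0_c%d_%d.png'%(n,*c))
        def q(P):
            a=px(n,N(p,P)); return tuple(int(round((a[i]+.5-c[i])*8-.5)) for i in(0,1))
        def poly(Ps,col): cv2.polylines(im,[np.array([q(P) for P in Ps])],True,col,1)
        poly([(28,30,51),(-28,30,51),(-28,-30,51),(28,-30,51)],(0,0,255))
        poly([(50,90,52),(74,90,52),(74,-39,42),(50,-39,42)],(0,255,0))
        for k in (0,.015):
            y0=k*1000
            print(n,k)
        poly([(-64,23.5,38),(-28,23.5,38),(-28,-23.5,38),(-64,-23.5,38),(-88,0,38)],(255,0,255))
        poly([(20*np.cos(a),20*np.sin(a),56.6) for a in np.arange(0,6.3,.3)],(255,255,0))
        cv2.imwrite('pics/ov_%s.png'%n,im)
E
python3 fit.py
```

```text
('top',) [ 5.85647e+02 -1.25490e+02  1.21000e-01] [-0.6 -0.6 -0.3  0.2  0.2  0.1  0.4 -0.5  0.3  0.9]
('side',) [ 5.88070e+02 -1.26686e+02  9.90000e-02] [-0.6 -0.4  0.6  0.6 -0.  -1.1  0.8 -1.  -0.8  1.6]
('top', 'side') [ 5.87003e+02 -1.26091e+02  1.11000e-01] [-0.3 -1.2 -0.3 -0.4  0.3 -0.3  0.7 -0.8  0.2  0.4 -0.9 -0.4  0.3  0.4
 -0.5 -1.1  0.2 -1.1 -1.1  1.8]
top 0
top 0.015
side 0
side 0.015
```

View pics/ov_top.png

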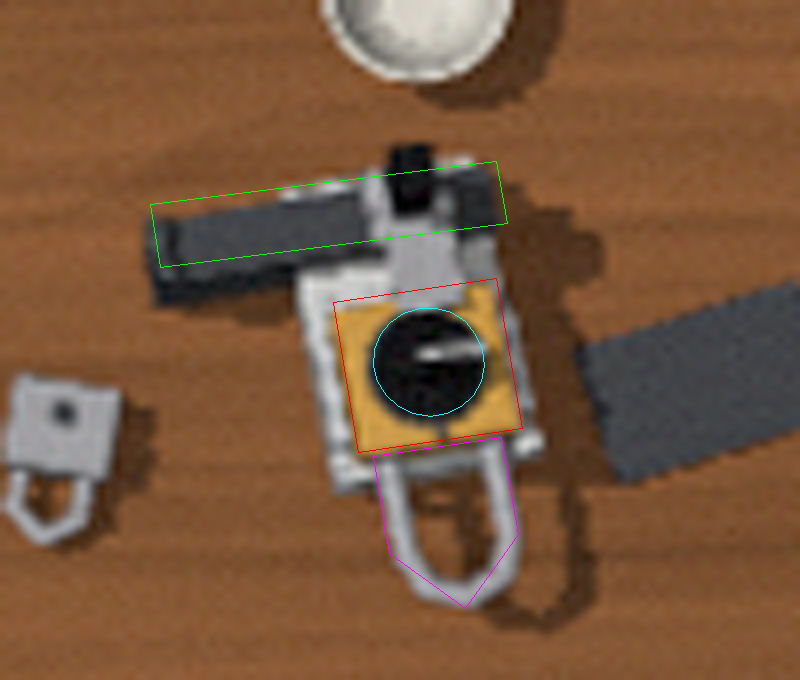

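View pics/ov_side.png

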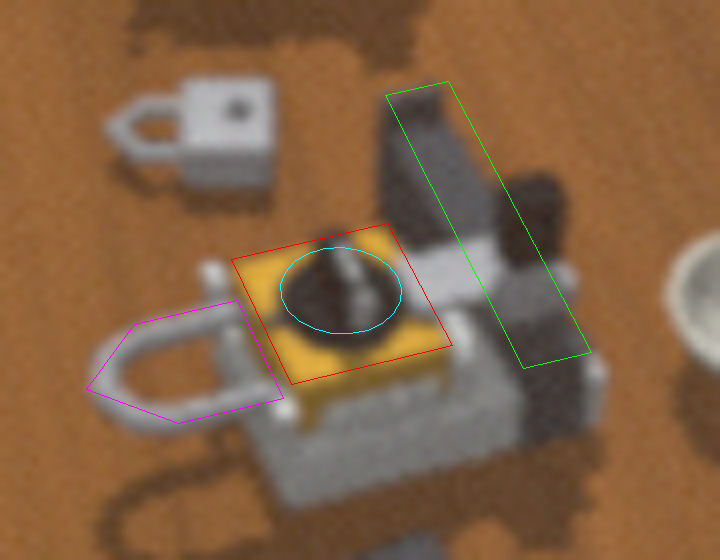

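Run:
```python
from h import *
from fit import un
c,s=np.cos(.112),np.sin(.112);o=np.array([586.6,-126])
def loc(P): d=P[:2]-o; return c*d[0]+s*d[1],-s*d[0]+c*d[1]
for U,V,z in((388,147,88),(435,147,88),(430,213,58),(393,213,58)):
    P=wz('top',*un(U,V,240,140),z);print('top',P.round(1),np.round(loc(P),1))
for U,V,z in((500,180,88),(530,172,88),(562,185,88),(500,250,58),(530,265,58)):
    P=wz('side',*un(U,V,230,190),z);print('side',P.round(1),np.round(loc(P),1))
d=np.load('pics/top0.npz')['d']
for U,V in((410,165),(410,180),(400,250),(430,400),(350,420),(430,345),(440,260),(220,240),(165,250),(480,190)):
    u,v=un(U,V,240,140);P=w('top',u,v,d[int(round(v)),int(round(u))]);print(U,V,P.round(1),np.round(loc(P),1))
```

```text
top [ 658.6 -113.1   88. ] [73.   4.8]
top [ 658.  -129.8   88. ] [ 70.5 -11.8]
top [ 641.7 -129.7   58. ] [54.4 -9.8]
top [ 642.2 -116.3   58. ] [56.4  3.4]
side [ 642.  -117.7   88. ] [56.   2.1]
side [ 652.7 -116.    88. ] [66.8  2.5]
side [ 661.3 -124.1   88. ] [74.4 -6.5]
side [ 643.2 -120.2   58. ] [56.9 -0.6]
side [ 651. -129.   58.] [ 63.7 -10.2]
410 165 [ 651.  -120.3   90.4] [64.6 -1.6]
410 180 [ 647.  -120.6   84.7] [60.7 -1.3]
400 250 [ 627.1 -117.6   62.8] [41.2  3.8]
430 400 [ 573.2 -126.1   54.5] [-13.3   1.4]
350 420 [569.5 -97.9  42. ] [-13.8  29.9]
430 345 [ 588.8 -125.2   74.9] [2.3 0.5]
440 260 [ 623.4 -132.1   60.3] [ 35.9 -10.1]
220 240 [638.  -53.7  44.8] [59.1 66.2]
165 250 [633.3 -33.2  51.3] [56.8 87. ]
480 190 [ 654.1 -150.2   41.5] [ 64.4 -31.6]
```

```bash
cat > go.py <<'E'
import sys
from h import *
from scipy.spatial.transform import Rotation as R
O=np.array([586.6,-126]);Y=.112
def nest(x,y): c,s=np.cos(Y),np.sin(Y); return O[0]+c*x-s*y,O[1]+s*x+c*y
def go(nx,ny,z,psi):
    """nest coords target, psi of tool x relative to nest x (deg)"""
    s=env.state(); A=R.from_euler('xyz',s['tcp_rot']); B=R.from_euler('xyz',[-np.pi/2,0,Y+np.radians(psi)])
    P=np.array([*nest(nx,ny),z])
    d=A.inv().apply(P-s['eef_pos']); r=(A.inv()*B).as_rotvec(degrees=True)
    print('shift',d.round(1),'rot',r.round(2))
def st():
    s=env.state();c,n=np.cos(Y),np.sin(Y);d=s['eef_pos'][:2]-O
    print('t',round(s['t'],2),'nest',round(c*d[0]+n*d[1],1),round(-n*d[0]+c*d[1],1),'z',round(s['eef_pos'][2],1),'rot',s['tcp_rot'].round(3),'psi',round(np.degrees(s['tcp_rot'][2]-Y),1),'F',s['ft_force'].round(1),'M',s['moment'].round(2),'op',round(s['opening'],3))
if __name__=='__main__':
    st()
    if len(sys.argv)>1: go(*map(float,sys.argv[1:]))
E
python3 go.py 62.5 -3.3 160 90
```

```text
t 0.1 nest -250.5 728.3 z 214.1 rot [-1.571e+00  1.000e-03  1.148e+00] psi 59.4 F [-0.2  0.3 -0.9] M [-0.06  0.04  0.05] op 1.001
shift [-469.9   54.5 -642.2] rot [-2.000e-02 -3.064e+01 -6.000e-02]
```

```bash
python3 -m crank '[[-28,0,-38,0,-2,0],[-57,0,-77,0,-4,0],[-85,0,-116,0,-6,0],[-113,0,-155,0,-8,0],[-142,0,-194,0,-10,0]]' 0.6; python3 go.py 62.5 -3.3 160 90
```

```text
t: 0.6
eef_pos: [375.5, 359.0, 214.1]
tcp_rot: [-1.57, 0.001, 1.324]
ft_force: [0.8, 0.9, -0.9]
opening: 0.639
t 0.6 nest -155.6 505.6 z 214.1 rot [-1.570e+00  1.000e-03  1.324e+00] psi 69.5 F [ 0.8  0.9 -0.9] M [ 0.03 -0.04  0.02] op 0.639
shift [-400.    54.4 -382.7] rot [ -0.03 -20.54  -0.06]
```

```bash
python3 -m crank '[[-35,0,-34,0,-2,0],[-70,0,-68,0,-4,0],[-105,0,-102,0,-6,0],[-140,0,-136,0,-8,0],[-176,0,-170,0,-10,0]]'; python3 go.py 62.5 -3.3 160 90
```

```text
t: 1.1
eef_pos: [498.0, 144.9, 214.2]
tcp_rot: [-1.57, 0.001, 1.5]
ft_force: [1.3, -0.1, -0.5]
opening: 0.6
t 1.1 nest -57.7 279.1 z 214.2 rot [-1.57e+00  1.00e-03  1.50e+00] psi 79.5 F [ 1.3 -0.1 -0.5] M [ 0.04 -0.02 -0.02] op 0.6
shift [-255.9   54.3 -169.5] rot [ -0.05 -10.45  -0.06]
```

```bash
python3 -m crank '[[-31,5,-36,0,-2,0],[-62,10,-72,0,-4,0],[-93,15,-108,0,-6,0],[-124,20,-144,0,-8,0],[-155,25,-175,0,-10,0]]'; python3 go.py 62.5 -3.3 160 90
```

```text
t: 1.6
eef_pos: [662.9, -23.8, 188.5]
tcp_rot: [-1.569, 0.001, 1.676]
ft_force: [-0.1, -0.1, 0.6]
opening: 0.601
t 1.6 nest 87.2 93.1 z 188.5 rot [-1.569e+00  1.000e-03  1.676e+00] psi 89.6 F [-0.1 -0.1  0.6] M [ 0.02 -0.01 -0.02] op 0.601
shift [-96.5  28.6  24. ] rot [-0.08 -0.39 -0.04]
```

```bash
python3 -m crank '[[-40,0,10,0,-0.4,0],[-80,0,20,0,-0.4,0],[-96,10,24,0,-0.4,0],[-96.5,28,24,0,-0.4,0],[-96.5,28,24,0,-0.4,0]]'; python3 go.py 62.5 -3.3 66 90
python3 - <<'E'
from h import *
snap('top','top1');snap('side','side1')
crop('top1',240,140,340,225,8)
crop('side1',230,160,330,245,8)
E
```

```text
t: 2.1
eef_pos: [647.9, -122.2, 158.0]
tcp_rot: [-1.565, -0.001, 1.682]
ft_force: [-1.1, 0.5, 0.2]
opening: 0.603
t 2.1 nest 61.3 -3.0 z 158.0 rot [-1.565e+00 -1.000e-03  1.682e+00] psi 90.0 F [-1.1  0.5  0.2] M [0.12 0.05 0.01] op 0.603
shift [-0.4 92.  -1.7] rot [-0.3  -0.05  0.07]
```

View pics/side1_c230_160.png

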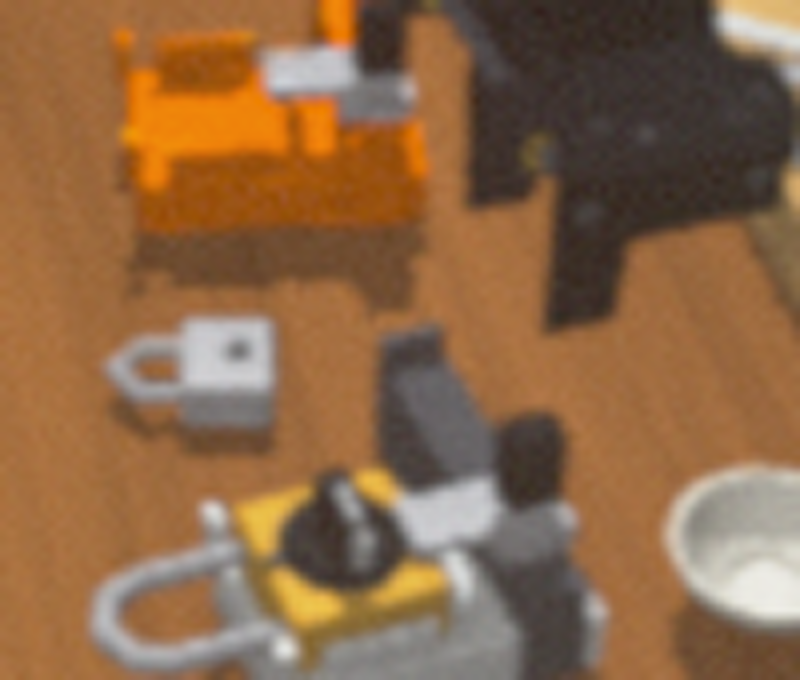

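View pics/top1_c240_140.png

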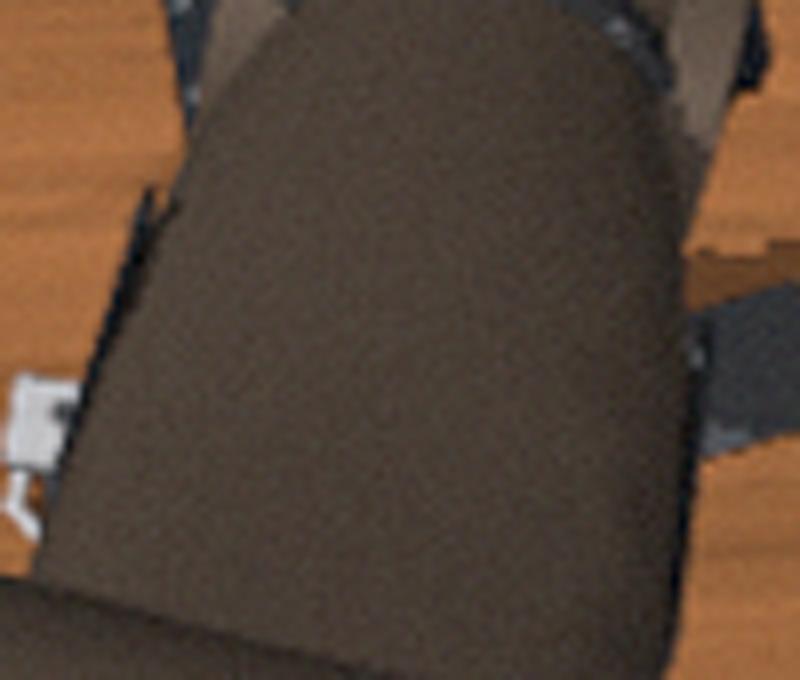

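The gripper is over the grip; the top view is covered by the arm and the side view (fingers at about (500,190) and (585,310)) shows clear room. Descending.

```bash
python3 -m crank '[[-0.4,25,-1.7,-0.3,0,0],[-0.4,50,-1.7,-0.3,0,0],[-0.4,70,-1.7,-0.3,0,0],[-0.4,85,-1.7,-0.3,0,0],[-0.4,92,-1.7,-0.3,0,0]]'; python3 go.py 62.5 -3.3 66 90
python3 - <<'E'
from h import *
snap('side','side2')
crop('side2',230,160,330,245,8)
E
```

```text
t: 2.7
eef_pos: [650.6, -121.2, 67.7]
tcp_rot: [-1.573, -0.0, 1.684]
ft_force: [0.5, -0.4, -0.3]
opening: 0.604
t 2.7 nest 64.1 -2.3 z 67.7 rot [-1.573 -0.     1.684] psi 90.1 F [ 0.5 -0.4 -0.3] M [ 0.06  0.04 -0.01] op 0.604
shift [-1.   1.7  1.6] rot [0.13 0.08 0.01]
```

View pics/side2_c230_160.png

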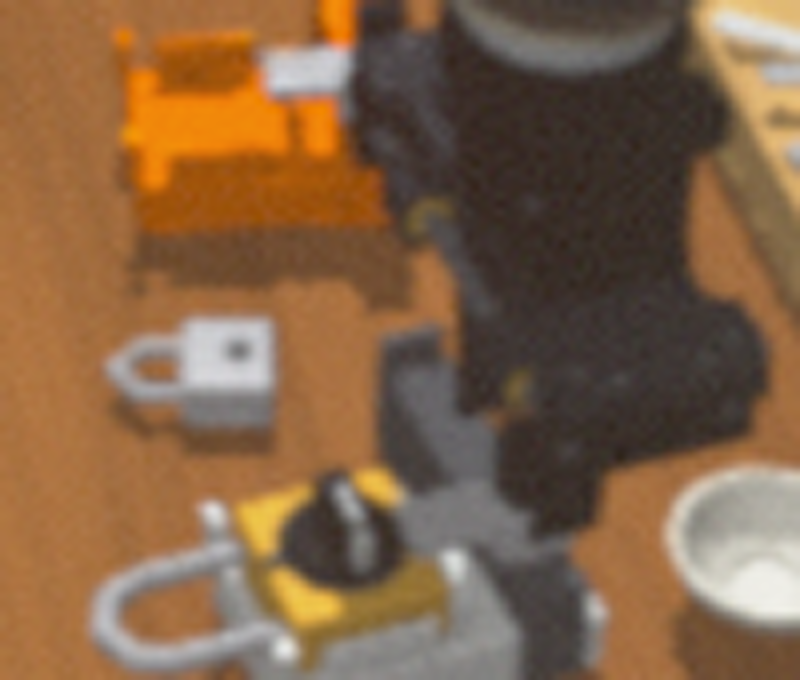

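The near finger covers the grip at (550,470) and the tongue and dial are clear. Closing.

```bash
python3 -m crank '[[0,0,0,0,0,0],[0,0,0,0,0,0],[0,0,0,0,0,0],[0,0,0,0,0,0],[0,0,0,0,0,0]]' 0; python3 go.py
```

```text
t: 3.25
eef_pos: [650.5, -121.3, 67.6]
tcp_rot: [-1.573, -0.0, 1.684]
ft_force: [-0.9, -0.1, 0.3]
opening: 0.233
t 3.25 nest 64.1 -2.5 z 67.6 rot [-1.573 -0.     1.684] psi 90.1 F [-0.9 -0.1  0.3] M [0.05 0.03 0.06] op 0.233
```

```bash
python3 -m crank '[[0,0,0,0,0,0],[0,0,0,0,0,0],[0,0,0,0,0,0]]' 0; python3 go.py
```

```text
t: 3.55
eef_pos: [650.5, -121.5, 67.6]
tcp_rot: [-1.573, 0.0, 1.684]
ft_force: [-0.7, -1.5, 0.4]
opening: 0.168
t 3.55 nest 64.0 -2.6 z 67.6 rot [-1.573  0.     1.684] psi 90.1 F [-0.7 -1.5  0.4] M [-0.18  0.06  0.37] op 0.168
```

```bash
python3 -m crank '[[10,0,0,0,0,0],[20,0,0,0,0,0],[32,0,0,0,0,0],[44,0,0,0,0,0],[55,0,0,0,0,0]]' 0; python3 go.py;  python3 -m crank '[[3,0,0,0,0,0],[6,0,0,0,0,0],[9,0,0,0,0,0]]' 0; python3 go.py
```

```text
t: 4.05
eef_pos: [642.6, -65.4, 67.6]
tcp_rot: [-1.57, -0.0, 1.685]
ft_force: [-10.2, -4.4, 5.6]
opening: 0.17
t 4.05 nest 62.4 53.9 z 67.6 rot [-1.57  -0.     1.685] psi 90.1 F [-10.2  -4.4   5.6] M [-0.5   1.66  0.39] op 0.17
t: 4.35
eef_pos: [641.1, -56.0, 67.6]
tcp_rot: [-1.569, -0.001, 1.686]
ft_force: [-5.0, -3.7, 3.0]
opening: 0.171
t 4.35 nest 62.0 63.4 z 67.6 rot [-1.569e+00 -1.000e-03  1.686e+00] psi 90.2 F [-5.  -3.7  3. ] M [-0.43  0.82  0.31] op 0.171
```

```bash
python3 -m crank '[[3,0,0,0,0,0],[5,0,0.5,0,0,0],[5,0,0.5,0,0,0]]' 0; python3 go.py;  python3 -m crank '[[3,0,0,0,0,0],[5,0,0.5,0,0,0],[5,0,0.5,0,0,0]]' 0; python3 go.py
```

```text
t: 4.65
eef_pos: [640.5, -52.2, 67.6]
tcp_rot: [-1.57, 0.001, 1.686]
ft_force: [-1.4, -9.0, -1.1]
opening: 0.168
t 4.65 nest 61.8 67.4 z 67.6 rot [-1.570e+00  1.000e-03  1.686e+00] psi 90.2 F [-1.4 -9.  -1.1] M [-1.59  0.26  0.29] op 0.168
t: 4.95
eef_pos: [640.5, -51.8, 67.6]
tcp_rot: [-1.572, 0.007, 1.686]
ft_force: [-0.5, -30.9, -4.6]
opening: 0.165
t 4.95 nest 61.8 67.7 z 67.6 rot [-1.572  0.007  1.686] psi 90.2 F [ -0.5 -30.9  -4.6] M [-5.44 -0.03  0.3 ] op 0.165
```

```bash
python3 -m crank '[[0.3,0,0,0,0,0],[0.3,0,0,0,0,0]]' 0.5; python3 -m crank '[[0,0,0,0,0,0],[0,0,0,0,0,0],[0,0,0,0,0,0]]' 0.5; python3 go.py
```

```text
t: 5.15
eef_pos: [640.9, -51.8, 67.6]
tcp_rot: [-1.573, 0.007, 1.684]
ft_force: [0.1, -1.0, 0.1]
opening: 0.285
t: 5.45
eef_pos: [641.0, -51.4, 67.7]
tcp_rot: [-1.573, 0.007, 1.685]
ft_force: [0.3, -0.4, 0.4]
opening: 0.485
t 5.45 nest 62.4 68.1 z 67.7 rot [-1.573  0.007  1.685] psi 90.1 F [ 0.3 -0.4  0.4] M [ 0.06 -0.    0.06] op 0.485
```

```bash
python3 -m crank '[[0,-30,0,0,0,0],[0,-70,0,0,0,0],[20,-100,0,0,0,0],[60,-100,-10,0,0,0],[105,-100,-30,0,0,0]]' 0.6; python3 -m crank '[[40,0,-10,0,0,0],[85,0,-20,0,0,0],[130,0,-30,0,0,0],[150,0,-30,0,0,0],[150,0,-30,0,0,0]]' 0.6
python3 - <<'E'
from h import *
snap('top','top2');snap('side','side2b')
crop('top2',240,140,340,225,8)
crop('side2b',230,190,320,260,8)
E
```

```text
t: 5.95
eef_pos: [658.5, 57.5, 168.6]
tcp_rot: [-1.575, 0.007, 1.683]
ft_force: [1.6, -0.2, 0.4]
opening: 0.596
t: 6.45
eef_pos: [670.8, 212.8, 167.4]
tcp_rot: [-1.575, 0.007, 1.686]
ft_force: [-0.1, -0.3, -0.1]
opening: 0.601
```

View pics/top2_c240_140.png

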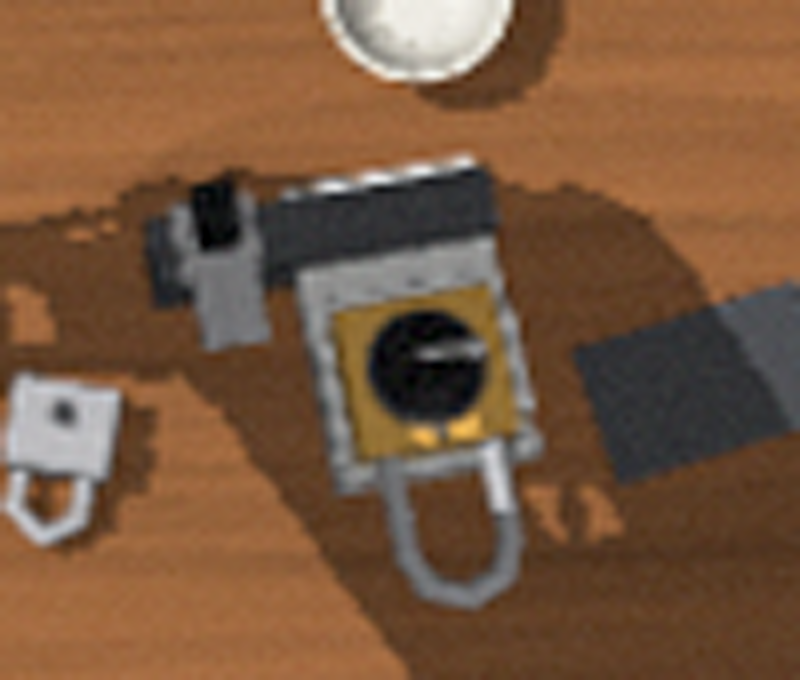

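View pics/side2b_c230_190.png

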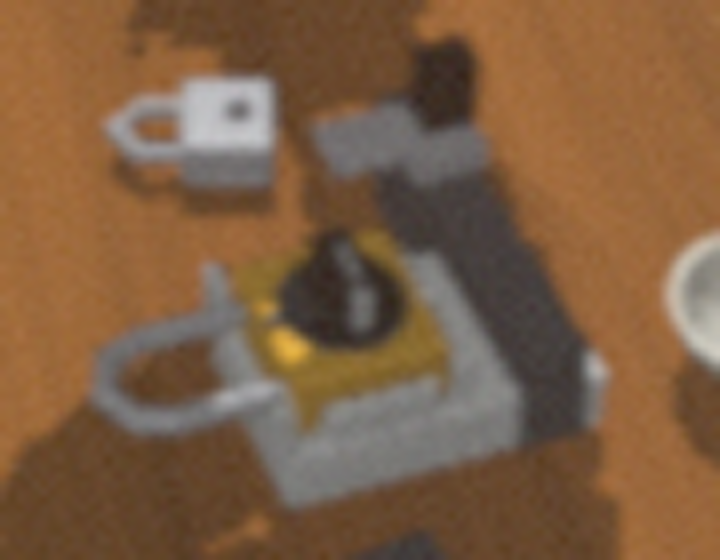

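```bash
python3 - <<'E'
from h import *
from fit import un
print(wz('top',*un(428.5,366,240,140),56.6), wz('side',*un(341,299,230,190),56.6))
# pip
import fit
fit.T=[((28,30,51),332,312),((-28,30,51),361,458),((-28,-30,51),520,434),((28,-30,51),490,288),((-88,0,38),463,606),((0,0,56.6),428.5,366)]
fit.S=[((-28,-30,51),300,388),((28,-30,51),446,350),((-28,30,51),235,268),((28,30,51),385,232),((0,0,56.6),341,299),((-88,0,38),93,378)]
for u in(('top',),('side',),('top','side')):
  f=fit.run(u);print(f.x.round(3),f.fun.round(1))
E
sed -i 's/^O=.*/O=np.array([585.8,-126.3]);Y=.132/' go.py; python3 go.py 0 0 130 0
```

```text
[ 585.25466079 -126.04106837   56.6       ] [ 586.12881712 -130.29683767   56.6       ]
[ 5.84911e+02 -1.25430e+02  1.20000e-01] [-0.2 -0.4 -0.5  0.   0.2 -0.2  0.4 -0.6  0.3  1.  -0.2  0.1]
[ 5.87354e+02 -1.28201e+02  8.90000e-02] [-1.2  0.   1.   0.2 -0.1 -0.8  0.9 -0.5  0.3 -0.6 -0.8  1.5]
[ 5.86346e+02 -1.26657e+02  1.06000e-01] [ 0.3 -1.1 -0.2 -0.6  0.4 -0.5  1.  -1.   0.3  0.5  0.2 -0.4 -1.4 -0.3
  0.6 -0.4 -0.7 -1.   0.1 -0.9 -0.3 -1.  -1.1  1.5]
t 6.55 nest 129.0 321.7 z 167.6 rot [-1.575  0.007  1.683] psi 88.9 F [-0.8  0.1  1.4] M [0.03 0.02 0.01] op 0.598
shift [-323.9   39.5  122.8] rot [ 0.5  88.88 -0.16]
```

```bash
python3 -m crank '[[-32,0,12,0,8,0],[-64,0,24,0,16,0],[-96,0,36,0,24,0],[-128,0,48,0,32,0],[-160,0,60,0,40,0]]' 0.5; python3 go.py 0 0 130 0
```

```text
t: 7.05
eef_pos: [628.9, 40.7, 168.8]
tcp_rot: [-1.579, 0.003, 0.977]
ft_force: [0.1, -0.8, 0.1]
opening: 0.5
t 7.05 nest 64.7 159.9 z 168.8 rot [-1.579  0.003  0.977] psi 48.4 F [ 0.1 -0.8  0.1] M [-0.03  0.02 -0.03] op 0.5
shift [-162.4   39.8  -57.3] rot [5.100e-01 4.844e+01 2.000e-02]
```

```bash
python3 -m crank '[[-32,8,-11,0,8,0],[-64,16,-22,0,16,0],[-96,24,-34,0,24,0],[-129,32,-46,0,32,0],[-162,40,-57,0,40,0]]' 0.5; python3 go.py 0 0 110 0
```

```text
t: 7.55
eef_pos: [584.6, -128.8, 129.9]
tcp_rot: [-1.579, -0.003, 0.271]
ft_force: [0.5, 0.6, -0.7]
opening: 0.501
t 7.55 nest -1.6 -2.4 z 129.9 rot [-1.579 -0.003  0.271] psi 8.0 F [ 0.5  0.6 -0.7] M [-0.05  0.06 -0.05] op 0.501
shift [ 1.8 19.8  2.3] rot [0.48 7.99 0.21]
```

```bash
python3 -m crank '[[1.8,5,2.3,0.5,4,0.2],[1.8,20,2.3,0.5,8,0.2],[1.8,20,2.3,0.5,8,0.2]]' 0.5; python3 go.py 0 0 61 0
python3 - <<'E'
from h import *
snap('side','side3')
crop('side3',230,160,330,245,8)
E
```

```text
t: 7.85
eef_pos: [584.3, -128.0, 108.7]
tcp_rot: [-1.57, 0.002, 0.128]
ft_force: [-0.2, -0.7, -1.4]
opening: 0.5
t 7.85 nest -1.7 -1.5 z 108.7 rot [-1.57   0.002  0.128] psi -0.2 F [-0.2 -0.7 -1.4] M [-0.09 -0.   -0.05] op 0.5
shift [ 1.8 47.7  1.4] rot [-0.07 -0.22 -0.12]
```

View pics/side3_c230_160.png

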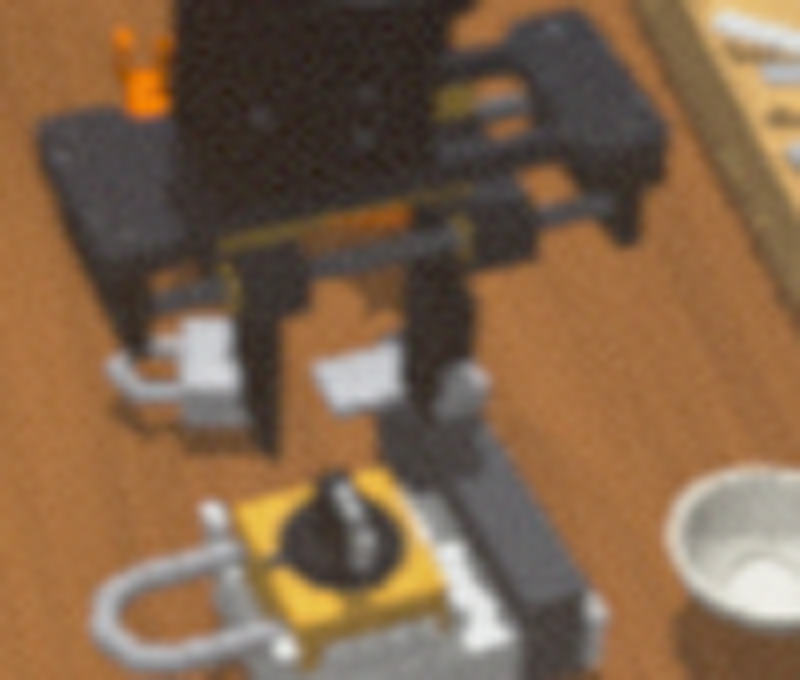

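The jaws straddle the dial: tips at (265,450) and (425,415), dial at (345,520). The tongue at (355,375) is well clear of the padlock. Descending.

```bash
python3 -m crank '[[1.8,15,1.4,0,0,0],[1.8,32,1.4,0,0,0],[1.8,43,1.4,0,0,0],[1.8,47.7,1.4,0,0,0],[1.8,47.7,1.4,0,0,0]]' 0.5; python3 go.py 0 0 61 0
```

```text
t: 8.4
eef_pos: [586.2, -125.8, 61.2]
tcp_rot: [-1.57, 0.002, 0.132]
ft_force: [-0.7, -0.1, 0.3]
opening: 0.498
t 8.4 nest 0.4 0.4 z 61.2 rot [-1.57   0.002  0.132] psi 0.0 F [-0.7 -0.1  0.3] M [-0.11  0.04 -0.02] op 0.498
shift [-0.4  0.2 -0.4] rot [-0.07  0.   -0.12]
```

```bash
python3 -m crank '[[0,0,0,0,0,0],[0,0,0,0,0,0],[0,0,0,0,0,0],[0,0,0,0,0,0],[0,0,0,0,0,0]]' 0; python3 go.py 0 0 61 0
```

```text
t: 8.9
eef_pos: [586.3, -125.9, 61.5]
tcp_rot: [-1.57, 0.002, 0.132]
ft_force: [2.1, 0.3, 2.0]
opening: 0.135
t 8.9 nest 0.6 0.4 z 61.5 rot [-1.57   0.002  0.132] psi 0.0 F [2.1 0.3 2. ] M [-0.02 -0.41  0.05] op 0.135
shift [-0.6  0.5 -0.4] rot [-0.06  0.   -0.1 ]
```

```bash
python3 -m crank '[[0,0,0,0,0,0],[0,0,0,0,0,0]]' 0; python3 go.py 0 0 61 0
```

```text
t: 9.1
eef_pos: [586.3, -125.8, 61.4]
tcp_rot: [-1.57, 0.002, 0.132]
ft_force: [-0.5, -0.7, -1.0]
opening: 0.124
t 9.1 nest 0.6 0.4 z 61.4 rot [-1.57   0.002  0.132] psi 0.0 F [-0.5 -0.7 -1. ] M [-0.07 -0.05  0.03] op 0.124
shift [-0.6  0.4 -0.4] rot [-0.06  0.   -0.1 ]
```

```bash
for i in 1; do python3 -m crank '[[0,0,0,0,5,0],[0,0,0,0,10,0],[0,0,0,0,15,0]]' 0; python3 go.py; python3 -m crank '[[0,0,0,0,5,0],[0,0,0,0,10,0],[0,0,0,0,15,0]]' 0; python3 go.py;  python3 -m crank '[[0,0,0,0,5,0],[0,0,0,0,10,0],[0,0,0,0,15,0]]' 0; python3 go.py; done
```

```text
t: 9.4
eef_pos: [586.7, -125.9, 61.5]
tcp_rot: [-1.57, 0.001, -0.133]
ft_force: [1.1, -0.2, -1.8]
opening: 0.128
t 9.4 nest 0.9 0.3 z 61.5 rot [-1.57e+00  1.00e-03 -1.33e-01] psi -15.2 F [ 1.1 -0.2 -1.8] M [-0.05 -0.29  0.01] op 0.128
t: 9.7
eef_pos: [586.7, -125.9, 61.4]
tcp_rot: [-1.57, 0.001, -0.399]
ft_force: [1.2, 0.5, -1.7]
opening: 0.123
t 9.7 nest 1.0 0.3 z 61.4 rot [-1.57e+00  1.00e-03 -3.99e-01] psi -30.4 F [ 1.2  0.5 -1.7] M [-0.07 -0.1  -0.03] op 0.123
t: 10.0
eef_pos: [587.1, -126.1, 61.5]
tcp_rot: [-1.57, 0.0, -0.664]
ft_force: [1.2, -0.7, -2.0]
opening: 0.131
t 10.0 nest 1.3 0.1 z 61.5 rot [-1.57   0.    -0.664] psi -45.6 F [ 1.2 -0.7 -2. ] M [-0.14 -0.33 -0.03] op 0.131
```

```bash
python3 -m crank '[[0,0,0,0,5,0],[0,0,0,0,10,0],[0,0,0,0,15,0]]' 0; python3 go.py; python3 -m crank '[[0,0,0,0,5,0],[0,0,0,0,10,0],[0,0,0,0,15,0]]' 0; python3 go.py;  python3 -m crank '[[0,0,0,0,5,0],[0,0,0,0,10,0],[0,0,0,0,14,0]]' 0; python3 go.py
```

```text
t: 10.3
eef_pos: [587.2, -126.1, 61.4]
tcp_rot: [-1.57, 0.0, -0.93]
ft_force: [0.5, -0.2, -1.8]
opening: 0.125
t 10.3 nest 1.4 0.1 z 61.4 rot [-1.57  0.   -0.93] psi -60.8 F [ 0.5 -0.2 -1.8] M [-0.1  -0.06  0.02] op 0.125
t: 10.6
eef_pos: [587.5, -126.2, 61.5]
tcp_rot: [-1.57, -0.0, -1.195]
ft_force: [1.2, -0.8, -1.8]
opening: 0.121
t 10.6 nest 1.7 -0.1 z 61.5 rot [-1.57  -0.    -1.195] psi -76.0 F [ 1.2 -0.8 -1.8] M [-0.16 -0.13 -0.01] op 0.121
t: 10.9
eef_pos: [587.5, -126.2, 61.4]
tcp_rot: [-1.57, 0.0, -1.443]
ft_force: [-0.0, -0.3, -1.4]
opening: 0.124
t 10.9 nest 1.7 -0.2 z 61.4 rot [-1.57   0.    -1.443] psi -90.2 F [-0.  -0.3 -1.4] M [-0.13  0.23  0.02] op 0.124
```

```bash
python3 -m crank '[[0,0,0,0,0,0],[0,0,0,0,0,0],[0,-5,0,0,0,0],[0,-30,0,0,0,0],[0,-60,0,0,0,0]]' 0.4;python3 -m crank '[[0,0,30,0,0,0],[0,0,80,0,0,0],[0,0,130,0,0,0],[0,0,150,0,0,0],[0,0,150,0,0,0]]' 0.75; python3 go.py -56 0 110 -90
python3 - <<'E'
from h import *
snap('top','top4');snap('side','side4')
crop('side4',230,190,320,260,8)
crop('top4',240,140,340,225,8)
E
```

```text
t: 11.4
eef_pos: [586.9, -126.1, 121.6]
tcp_rot: [-1.572, 0.001, -1.442]
ft_force: [-0.4, 0.6, 0.5]
opening: 0.394
t: 11.9
eef_pos: [737.5, -106.1, 120.9]
tcp_rot: [-1.571, 0.001, -1.439]
ft_force: [0.0, -0.5, 0.0]
opening: 0.729
t 11.9 nest 153.1 0.1 z 120.9 rot [-1.571e+00  1.000e-03 -1.439e+00] psi -90.0 F [ 0.  -0.5  0. ] M [-0.05  0.14 -0.03] op 0.729
shift [ 2.000e-01  1.100e+01 -2.091e+02] rot [ 0.04 -0.04 -0.06]
```

View pics/side4_c230_190.png

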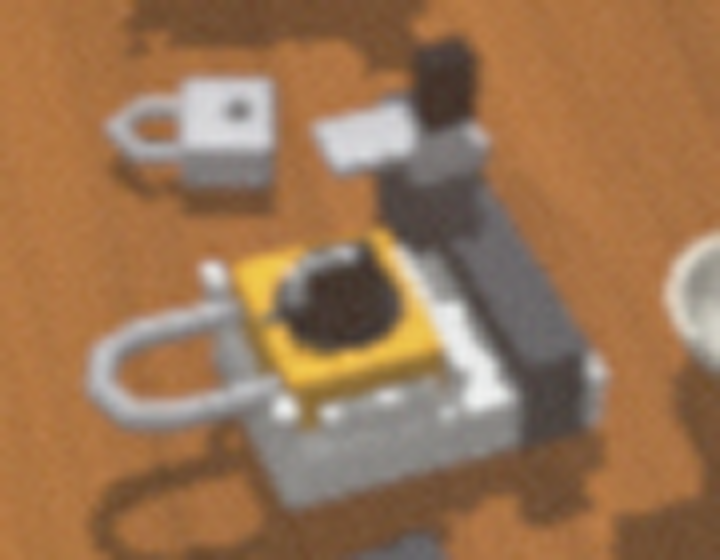

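View pics/top4_c240_140.png

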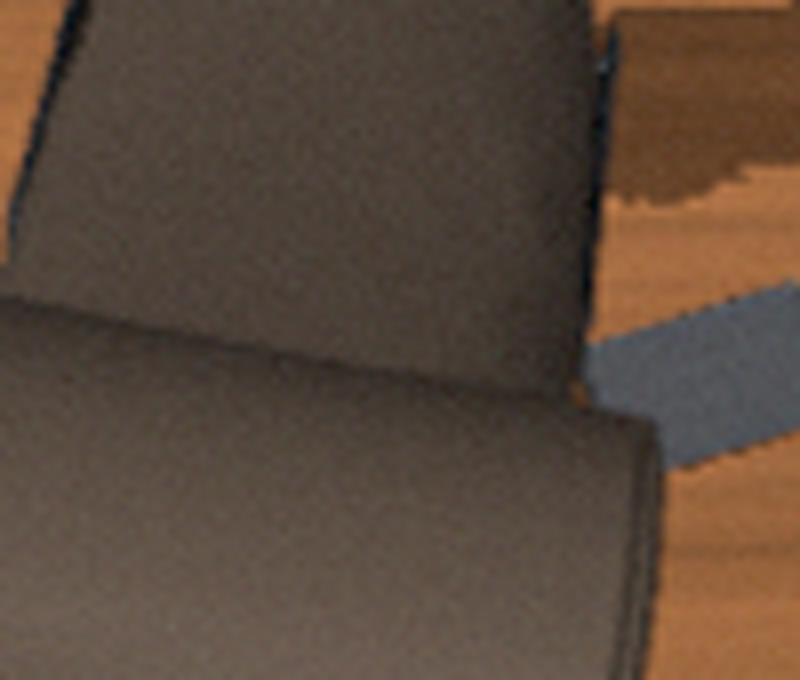

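The nose stripe (350,250)→(285,300) points left at the pip (275,315), towards the shackle, and the padlock is still seated. Now to the shackle.

```bash
python3 -m crank '[[0,0,-40,0,0,0],[0,0,-85,0,0,0],[0,0,-130,0,0,0],[0,0,-175,0,0,0],[0,5,-208,0,0,0]]' 0.75;python3 go.py -55 0 80 -90
```

```text
t: 12.5
eef_pos: [525.4, -133.7, 117.6]
tcp_rot: [-1.573, 0.001, -1.441]
ft_force: [0.9, -0.5, 1.1]
opening: 0.752
t 12.5 nest -60.9 0.6 z 117.6 rot [-1.573e+00  1.000e-03 -1.441e+00] psi -90.1 F [ 0.9 -0.5  1.1] M [-0.09  0.15 -0.02] op 0.752
shift [ 0.7 37.6  5.9] rot [ 0.11 -0.12 -0.06]
```

```bash
python3 -m crank '[[0.7,12,5.9,0,0,0],[0.7,28,5.9,0,0,0],[0.7,38,5.9,0,0,0],[0.7,38,5.9,0,0,0]]' 0.75;python3 go.py -55 0 21 -90
python3 - <<'E'
from h import *
snap('side','side5')
crop('side5',230,180,330,265,8)
E
```

```text
t: 12.9
eef_pos: [530.6, -133.4, 78.6]
tcp_rot: [-1.574, 0.002, -1.441]
ft_force: [-0.0, -0.5, 0.4]
opening: 0.753
t 12.9 nest -55.6 0.2 z 78.6 rot [-1.574  0.002 -1.441] psi -90.1 F [-0.  -0.5  0.4] M [-0.1   0.2   0.04] op 0.753
shift [ 0.3 57.6  0.9] rot [ 0.21 -0.12 -0.12]
```

View pics/side5_c230_180.png

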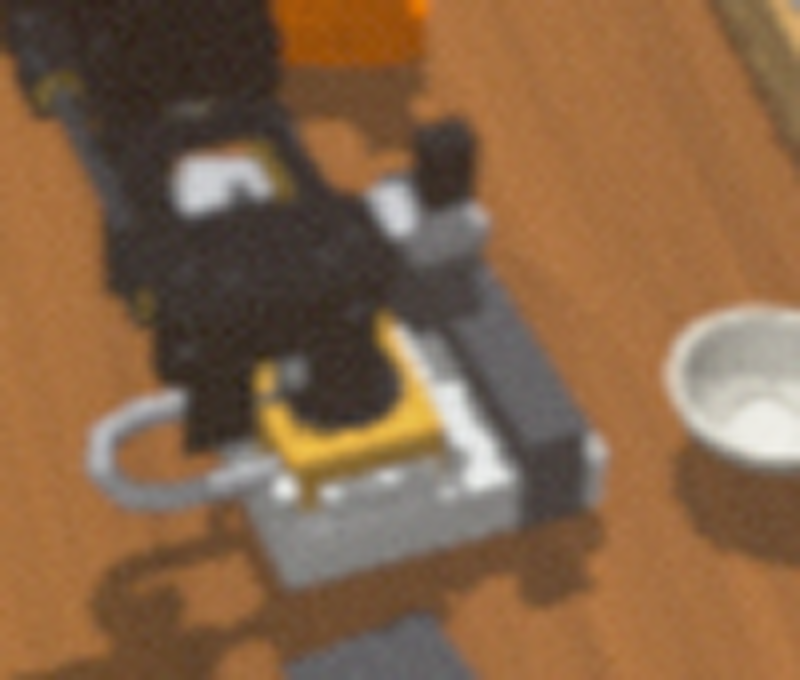

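```bash
python3 -m crank '[[0.3,10,0.9,0.2,0,0],[0.3,22,0.9,0.2,0,0],[0.3,34,0.9,0.2,0,0]]' 0.75;python3 go.py -55 0 21 -90
```

```text
t: 13.25
eef_pos: [531.9, -133.5, 44.3]
tcp_rot: [-1.57, 0.002, -1.441]
ft_force: [-0.3, -0.0, 0.9]
opening: 0.749
t 13.25 nest -54.4 -0.1 z 44.3 rot [-1.57   0.002 -1.441] psi -90.1 F [-0.3 -0.   0.9] M [-0.05  0.13  0.04] op 0.749
shift [-0.  23.3 -0.6] rot [-0.04 -0.1  -0.09]
```

```bash
python3 -m crank '[[0,6,0,0,0,0],[0,13,0,0,0,0],[0,20,0,0,0,0],[0,23.5,0,0,0,0],[0,23.5,0,0,0,0]]' 0.75;python3 go.py -55 0 21 -90
```

```text
t: 13.75
eef_pos: [531.7, -133.4, 20.4]
tcp_rot: [-1.571, 0.002, -1.441]
ft_force: [0.0, 0.5, -0.2]
opening: 0.75
t 13.75 nest -54.6 0.0 z 20.4 rot [-1.571  0.002 -1.441] psi -90.1 F [ 0.   0.5 -0.2] M [-0.01  0.21  0.02] op 0.75
shift [ 0.  -0.6 -0.4] rot [-0.01 -0.1  -0.11]
```

```bash
python3 -m crank '[[0,0,0,0,0,0],[0,0,0,0,0,0],[0,0,0,0,0,0],[0,0,0,0,0,0],[0,0,0,0,0,0]]' 0;python3 -m crank '[[0,0,0,0,0,0],[0,0,0,0,0,0]]' 0;python3 go.py
python3 - <<'E'
from h import *
snap('side','side6')
crop('side6',230,180,330,265,8)
E
```

```text
t: 14.25
eef_pos: [531.8, -133.5, 20.6]
tcp_rot: [-1.57, 0.002, -1.441]
ft_force: [-0.2, 0.3, 0.5]
opening: 0.487
t: 14.45
eef_pos: [531.8, -133.5, 20.6]
tcp_rot: [-1.57, 0.002, -1.441]
ft_force: [-0.1, 0.2, 0.6]
opening: 0.484
t 14.45 nest -54.5 -0.0 z 20.6 rot [-1.57   0.002 -1.441] psi -90.1 F [-0.1  0.2  0.6] M [-0.07  0.15  0.01] op 0.484
```

View pics/side6_c230_180.png

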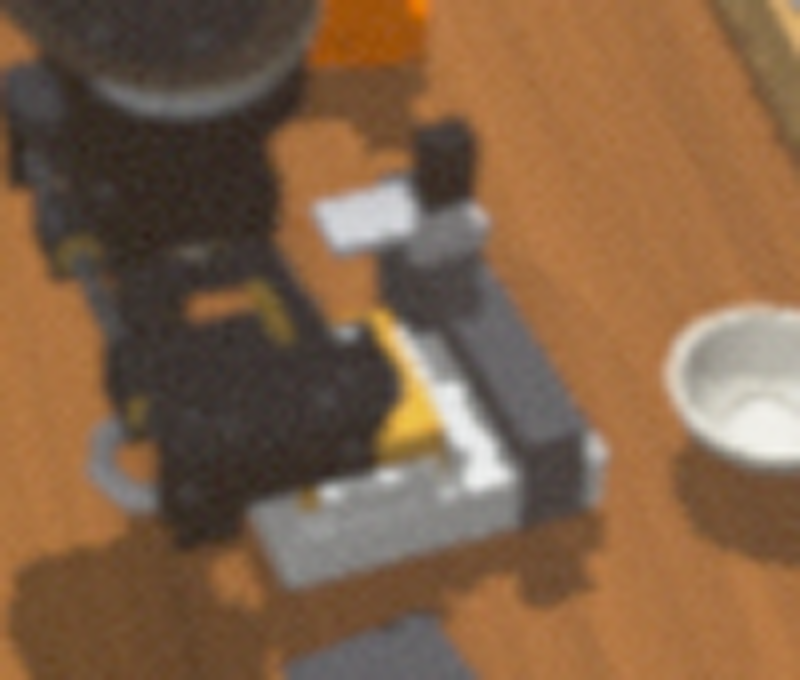

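```bash
python3 -m crank '[[0,0,-3,0,0,0],[0,0,-6,0,0,0],[0,0,-9,0,0,0],[0,0,-12,0,0,0],[0,0,-15,0,0,0]]' 0;python3 go.py; python3 -m crank '[[0,0,-2,0,0,0],[0,0,-3,0,0,0]]' 0;python3 go.py
```

```text
t: 15.0
eef_pos: [516.7, -135.5, 20.6]
tcp_rot: [-1.57, 0.002, -1.441]
ft_force: [2.4, 0.9, -0.1]
opening: 0.486
t 15.0 nest -69.7 -0.0 z 20.6 rot [-1.57   0.002 -1.441] psi -90.1 F [ 2.4  0.9 -0.1] M [ 0.12 -0.39  0.08] op 0.486
t: 15.2
eef_pos: [513.7, -136.0, 20.7]
tcp_rot: [-1.57, 0.001, -1.441]
ft_force: [5.8, 1.5, -2.9]
opening: 0.485
t 15.2 nest -72.8 -0.1 z 20.7 rot [-1.570e+00  1.000e-03 -1.441e+00] psi -90.1 F [ 5.8  1.5 -2.9] M [ 0.24 -0.79  0.15] op 0.485
```

```bash
python3 -m crank '[[0,0,-1,0,0,0],[0,0,-2,0,0,0],[0,0,-2,0,0,0]]' 0;python3 go.py
```

```text
t: 15.5
eef_pos: [513.4, -136.4, 20.9]
tcp_rot: [-1.566, -0.0, -1.44]
ft_force: [11.0, 5.0, -4.0]
opening: 0.485
t 15.5 nest -73.1 -0.4 z 20.9 rot [-1.566 -0.    -1.44 ] psi -90.1 F [11.  5. -4.] M [ 0.83 -1.72  0.45] op 0.485
```

```bash
python3 -m crank '[[0,0,0,0,0,0],[0,0,0,0,0,0],[0,0,0,0,0,0]]' 0.7;python3 go.py -50 0 20 -90
python3 - <<'E'
from h import *
snap('side','side7')
crop('side7',215,180,315,265,8)
E
```

```text
t: 15.8
eef_pos: [512.8, -136.3, 20.8]
tcp_rot: [-1.567, 0.0, -1.44]
ft_force: [0.2, 0.8, -0.1]
opening: 0.672
t 15.8 nest -73.7 -0.3 z 20.8 rot [-1.567  0.    -1.44 ] psi -90.1 F [ 0.2  0.8 -0.1] M [-0.02  0.18  0.  ] op 0.672
shift [-0.3  0.8 23.7] rot [-0.19 -0.07 -0.02]
```

View pics/side7_c215_180.png

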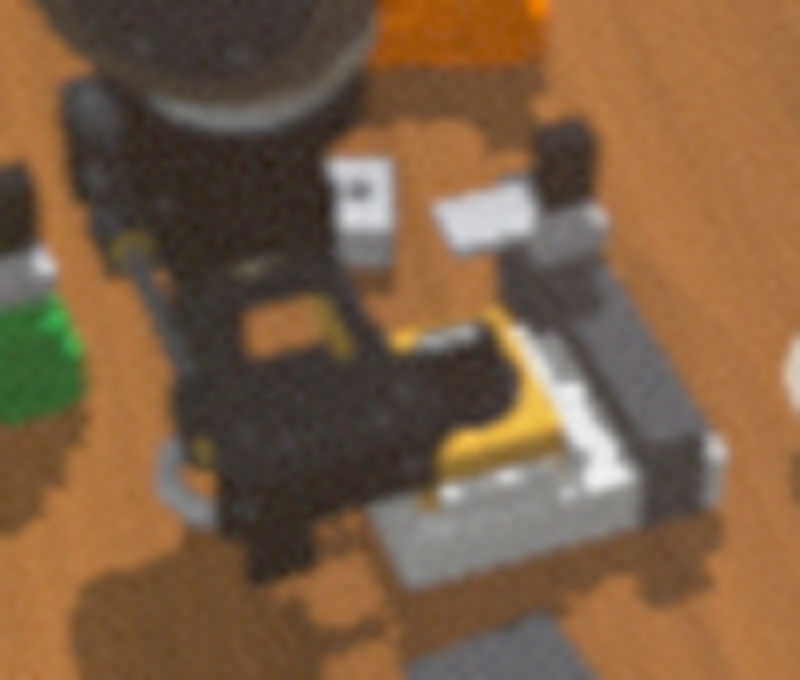

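The shackle's bow has moved out, now at (165,490), and the padlock is still in its nest. I'm regripping nearer the body to reduce the sag.

```bash
python3 -m crank '[[-0.3,0,8,0,0,0],[-0.3,0,16,0,0,0],[-0.3,0,23.5,0,0,0],[-0.3,0,23.5,0,0,0]]' 0.7;python3 go.py -50 0 20 -90
```

```text
t: 16.25
eef_pos: [537.4, -132.9, 20.8]
tcp_rot: [-1.566, -0.0, -1.44]
ft_force: [0.1, 0.1, -0.3]
opening: 0.698
t 16.25 nest -48.9 -0.1 z 20.8 rot [-1.566 -0.    -1.44 ] psi -90.0 F [ 0.1  0.1 -0.3] M [-0.04  0.17  0.04] op 0.698
shift [-0.1  0.8 -1.1] rot [-0.25 -0.04  0.  ]
```

```bash
python3 -m crank '[[0,0,0,0,0,0],[0,0,0,0,0,0],[0,0,0,0,0,0],[0,0,0,0,0,0],[0,0,0,0,0,0]]' 0;python3 go.py -50 0 20 -90
```

```text
t: 16.75
eef_pos: [537.2, -132.9, 20.8]
tcp_rot: [-1.567, 0.0, -1.44]
ft_force: [-0.9, -0.7, -0.9]
opening: 0.484
t 16.75 nest -49.1 -0.1 z 20.8 rot [-1.567  0.    -1.44 ] psi -90.1 F [-0.9 -0.7 -0.9] M [-0.06  0.2  -0.05] op 0.484
shift [-0.1  0.8 -0.9] rot [-0.24 -0.05 -0.  ]
```

```bash
python3 -m crank '[[0,-2,0,0,0,0],[0,-5,0,0,0,0],[0,-8,0,0,0,0],[0,-12,0,0,0,0]]' 0;python3 go.py
python3 - <<'E'
from h import *
snap('side','side8')
crop('side8',215,180,315,265,8)
E
```

```text
t: 17.15
eef_pos: [537.2, -132.9, 33.1]
tcp_rot: [-1.567, 0.0, -1.44]
ft_force: [2.6, 0.7, -3.9]
opening: 0.484
t 17.15 nest -49.0 -0.1 z 33.1 rot [-1.567  0.    -1.44 ] psi -90.1 F [ 2.6  0.7 -3.9] M [-0.02 -0.16  0.06] op 0.484
```

View pics/side8_c215_180.png

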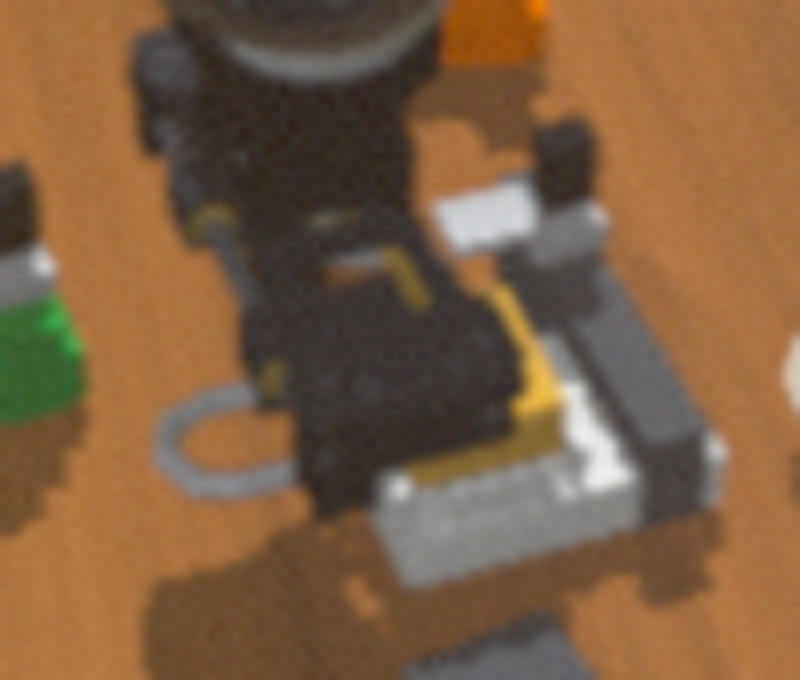

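```bash
python3 -m crank '[[0,-4,0,0,0,0],[0,-9,0,0,0,0],[0,-15,0,0,0,0],[0,-21,0,0,0,0],[0,-28,0,0,0,0]]' 0; python3 go.py; python3 -m crank '[[0,-6,0,0,0,0],[0,-14,0,0,0,0],[0,-23,0,0,0,0],[0,-32,0,0,0,0],[0,-40,0,0,0,0]]' 0;python3 go.py; python3 -m crank '[[0,-8,0,0,0,0],[0,-18,0,0,0,0],[0,-28,0,0,0,0],[0,-36,0,0,0,0],[0,-40,0,0,0,0]]' 0;python3 go.py
python3 - <<'E'
from h import *
snap('side','side9')
crop('side9',200,120,300,205,8)
crop('side9',200,170,300,255,8)
E
```

```text
t: 17.7
eef_pos: [537.0, -132.9, 62.2]
tcp_rot: [-1.567, -0.0, -1.44]
ft_force: [0.9, -0.4, -2.9]
opening: 0.484
t 17.7 nest -49.3 -0.1 z 62.2 rot [-1.567 -0.    -1.44 ] psi -90.1 F [ 0.9 -0.4 -2.9] M [-0.04  0.3  -0.01] op 0.484
t: 18.2
eef_pos: [536.9, -132.9, 103.2]
tcp_rot: [-1.566, -0.0, -1.44]
ft_force: [0.6, 0.7, -3.6]
opening: 0.488
t 18.2 nest -49.4 -0.1 z 103.2 rot [-1.566 -0.    -1.44 ] psi -90.1 F [ 0.6  0.7 -3.6] M [-0.09  0.26 -0.03] op 0.488
t: 18.7
eef_pos: [536.9, -133.0, 144.1]
tcp_rot: [-1.565, -0.001, -1.44]
ft_force: [1.1, -0.3, -2.7]
opening: 0.482
t 18.7 nest -49.3 -0.2 z 144.1 rot [-1.565e+00 -1.000e-03 -1.440e+00] psi -90.0 F [ 1.1 -0.3 -2.7] M [-0.06  0.3   0.07] op 0.482
```

View pics/side9_c200_170.png

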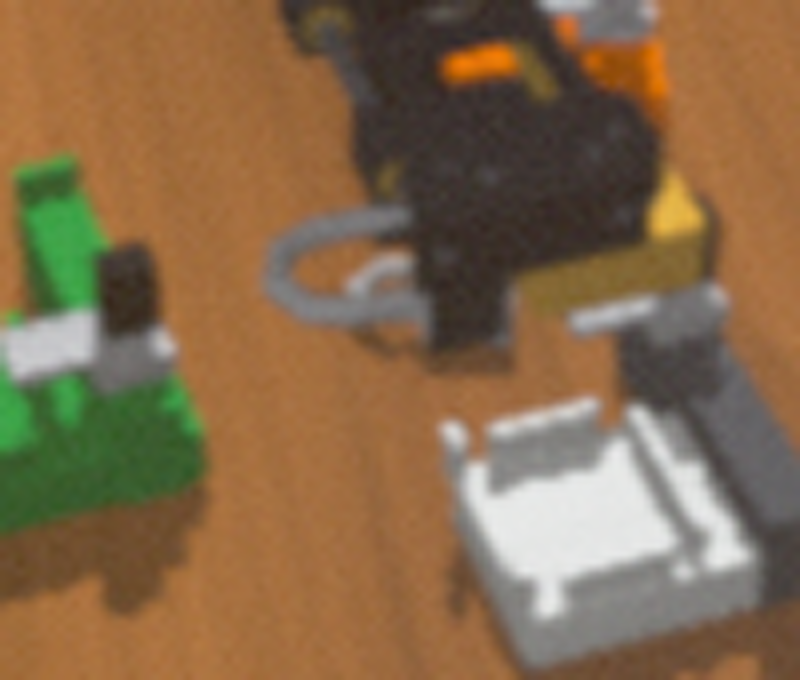

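View pics/side9.png

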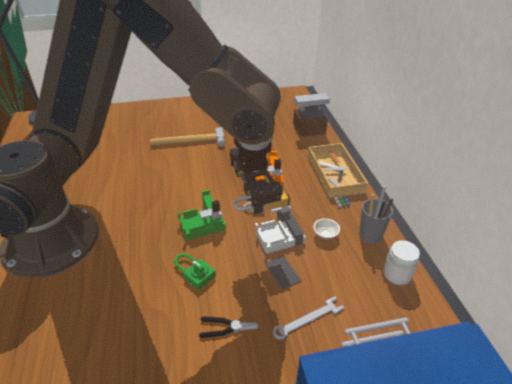

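```bash
python3 -m crank '[[0,0,0,0,0,0],[0,0,0,0,0,0],[0,0,0,0,0,0],[0,0,0,0,0,0],[0,0,0,0,0,0]]' 0; python3 go.py
python3 - <<'E'
from h import *
from go import O,Y
snap('side','side10'); snap('top','top10')
crop('side10',200,170,300,255,8)
c,s=np.cos(Y),np.sin(Y)
def loc(P): d=P[:2]-O; return np.round([c*d[0]+s*d[1],-s*d[0]+c*d[1],P[2]],1)
from fit import un
d=np.load('pics/side10.npz')['d']
for nm,U,V,z in(('bow',265,270,161),('rear near bottom',700,272,148),('rear near top',705,232,174)):
    print(nm,loc(wz('side',*un(U,V,200,170),z)))
for U,V in((275,270),(340,312),(560,285),(620,280),(690,255),(670,220)):
    u,v=un(U,V,200,170);print('depth',U,V,loc(w('side',u,v,d[round(v),round(u)])))
E
```

```text
t: 19.25
eef_pos: [536.9, -133.0, 144.1]
tcp_rot: [-1.565, -0.001, -1.44]
ft_force: [0.1, 0.7, -3.6]
opening: 0.487
t 19.25 nest -49.3 -0.2 z 144.1 rot [-1.565e+00 -1.000e-03 -1.440e+00] psi -90.1 F [ 0.1  0.7 -3.6] M [-0.09  0.24 -0.03] op 0.487
bow [-102.3    7.8  161. ]
rear near bottom [ 28.6 -23.6 148. ]
rear near top [ 24.5 -33.4 174. ]
depth 275 270 [-1.013e+02  1.000e-01  1.673e+02]
depth 340 312 [-87.5 -20.4 163.9]
depth 560 285 [-21.1 -30.7 163.7]
depth 620 280 [ -1.3 -30.3 159.5]
depth 690 255 [ 21.  -31.4 164. ]
depth 670 220 [ 16.5 -25.  174.2]
```

View pics/side10_c200_170.png

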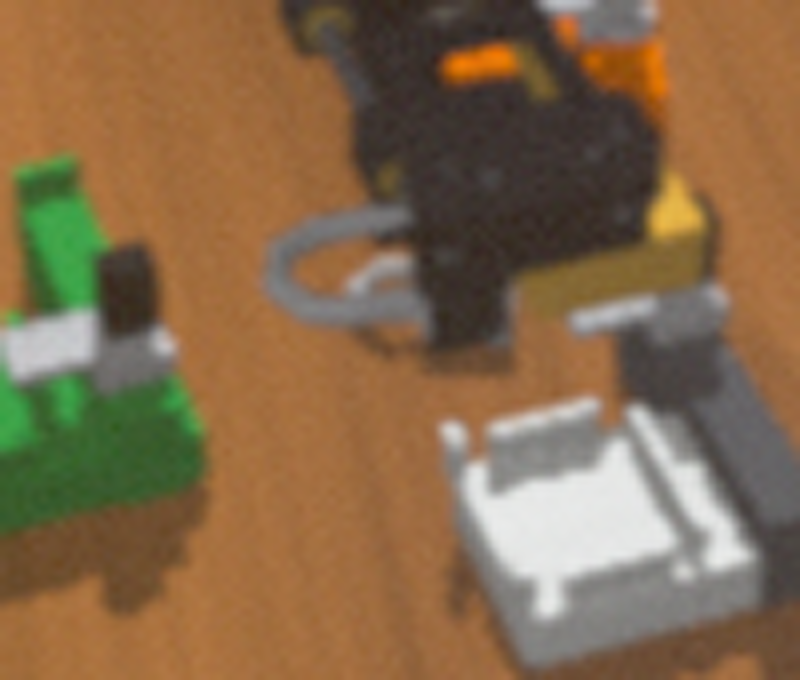

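View pics/top10.png

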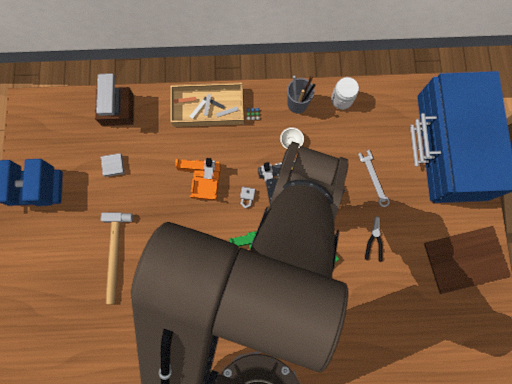

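Run:
```python
from h import *
from go import O,Y
from fit import un
c,s=np.cos(Y),np.sin(Y)
def loc(P): d=P[:2]-O; return np.round([c*d[0]+s*d[1],-s*d[0]+c*d[1],P[2]],1)
a=lambda tag,off,U,V,z:(loc(wz('side',*un(U,V,*off),z)))
print('before', a('',(230,190),93,378,38),a('',(230,190),448,348,51),a('',(230,190),445,378,38))
print('now', a('',(200,170),265,270,161.5),a('',(200,170),707,235,174),a('',(200,170),704,262,152))
c=vision.calibration('side')
crop('side10',228,188,292,214,12)
```

```text
before [-83.   6.  38.] [ 26.8 -31.2  51. ] [ 26.1 -32.1  38. ]
now [-102.4    7.3  161.5] [ 24.6 -34.9 174. ] [ 29.6 -23.8 152. ]
```

View pics/side10_c228_188.png

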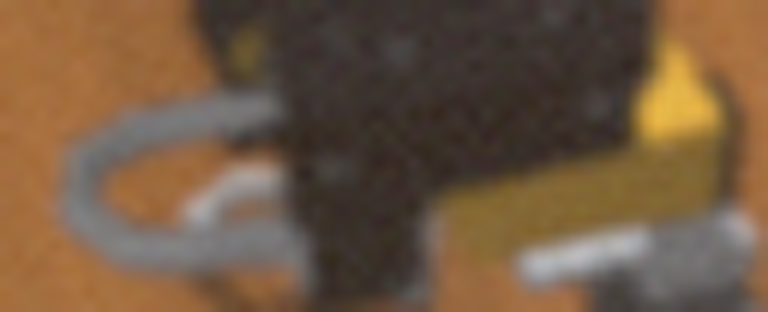

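```bash
python3 -c "
from cell import job;print(job.job_done())"
```

```text
the job is handed in; nothing more can be done
None
```

I carried out all the steps and handed the job in at about 19 s of the 72 s allowed; no verdict was reported.

1. **Keeper:** I gripped it by its post and slid it about 70 mm to its end stop, where I felt a push of about 31 N.
2. **Dial:** I turned it 90° clockwise and felt the clicks through the fingers. The side picture then showed its nose at the pip.
3. **Shackle:** I pulled it about 18 mm to its stop with the padlock still in the nest. I then regripped it nearer the body and lifted.

**Last checks:**
- The padlock hung still and roughly level, with its centre at about 160 mm. The wrist carried a steady load of about 3 N.
- The camera difference between shut and now put the shackle about 17 mm out, give or take a few mm; 13.5 mm was needed.
- The keeper was still at its end, and nothing else on the bench had visibly moved.

**Not checked or disagreeing:**
- The gripper hid the dial in the last pictures, so I did not see the nose again after the lift.
- The nest's yaw came out between 0.09 and 0.14 rad depending on the measurement. I used 0.132, and it caused no trouble.

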